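# Wind the glass-blowing mould shut with its loose crank

### The job

The copper blow mould on the bench stands open. Pick up the loose crank, fit it fully home on the square shaft on top of the red gearbox, and wind it clockwise (seen from above) round and round until the two mould halves are fully shut. Leave the crank sitting on the shaft, let go, and do not knock over or shove aside the bottles, glass and tools standing about.

Things in the scene. Friction and masses are not known exactly. Their poses are not given: they have to be found in the camera images.
- crank: the loose steel crank, lying flat on the bench, socket down, handle up; 126 mm long, 76 mm tall. Origin: centre of the hub's underside, on the socket's axis; z up, x along the arm to the handle. Hub: block 44 (x) by 40 (y) by 36 mm tall. Mass 0.4 to 0.55 kg, centre of mass about 16 mm from the hub's axis towards the handle.
- crank_socket (a point): origin of crank again: axis of the square through hole in the hub, 20 by 20 mm, sides parallel to the crank's x and y.
- crank_handle (a point): middle of the crank's handle, on its axis, 90 mm along the crank's x from the hub's axis and 46 mm above the hub's underside. Upright yellow sleeve, 27 mm in diameter, from 16 to 76 mm above the underside; it spins freely on its pin. The arm is a flat bar 22 mm wide, 14 mm thick, flush with the underside.
- press: the mould press, bolted down. Origin on the bench under the shaft's axis; z up; y runs from the gearbox along the guide rods to the fixed mould half. Grey base plate 140 mm (x) by 440 mm (y from -70 to 370), 12 mm thick. Red gearbox 100 by 100 mm, its top at 90 mm, with a round steel boss 46 mm wide up to 100 mm; nothing but the shaft is higher within 140 mm of the axis.
- shaft_seat (a point): on the shaft's axis at the top of the boss, 100 mm above the bench: the crank's underside rests here when fully home. Frame as press; it does not turn with the shaft. Shaft friction about 0.3 N m, so 3 to 4 N at the handle; clockwise from above closes the mould, 24 mm a turn, up to a hard stop where the halves meet.
- shaft_top (a point): on the axis at the top of the brass shaft, 34 mm above the boss; frame as press, not turning. The shaft is 18 mm square, its top 5 mm tapering to 13 mm. Its angle differs every time and is not given: look, or feel for it. The crank has 1 mm play all round and drops on in any of the four quarters, within about 6 degrees.
- moving_face (a point): top middle of the inner face of the sliding copper mould half, 120 mm above the bench, frame as press; it moves to the press's +y as the mould closes. Each half is 100 mm wide (x), 50 mm thick (y). It cannot be pushed by hand, only wound.
- fixed_face (a point): top middle of the inner face of the fixed copper mould half, 120 mm above the bench, frame as press. When shut, moving_face lies on this point; at the start it is 40 to 57 mm short of it.
- bottle_a: white bottle with blue cap, 72 mm wide, 145 mm tall; origin under its centre. Bystander.
- bottle_b: second white bottle with blue cap, same size. Bystander.
- flask: clear glass conical flask, 84 mm wide at the foot, 145 mm tall; origin under its centre. Bystander.
- bowl: amber glass bowl, 100 mm wide, 60 mm tall; origin under its centre. Bystander.
- dipmould: turned dark-wood shaping block, 68 mm wide, 70 mm tall; origin under its centre. Bystander.
- tweezers: steel tweezers lying flat, 210 mm long along its x, 45 mm wide, 8 mm thick. Bystander.
- paddle: spatula-like paddle with a wooden handle, lying flat, 260 mm long along its x, 65 mm wide. Bystander.
Not all that is in view belongs to the job. Leave any green or pink look-alike of the crank alone.

How it is judged:
On the way, in this order (a step that is already met when the one before it is completed fails the run):
1. the crank sits fully home on the square shaft (horizontal distance between crank_socket and shaft_seat below 0.005 m and z of crank_socket in the frame of shaft_seat below 0.006 m and angle between the z axis of crank and the z axis of press, either way round below 0.12 rad), for 0.2 s.
2. with the crank on the shaft, the mould is wound to less than 20 mm open (all of step 1 and y of moving_face in the frame of fixed_face above -0.02 m), for 0.1 s.
At the end, for the whole second after the job is handed in: The mould is shut (faces within 2.5 mm), the crank rests fully home on the shaft (within 5 mm sideways, 6 mm in height and 0.12 rad of upright), still and released (all of step 1 and y of moving_face in the frame of fixed_face above -0.0025 m and linear speed of crank below 0.02 m/s and angular speed of crank below 0.2 rad/s and contact force between the fingers and crank below 0.1 N); the robot touches nothing.
It fails at once if a bystander is shoved more than 40 mm (distance of any of bottle_a, bottle_b, flask, bowl, dipmould, tweezers, paddle from where it was at the start of the episode above 0.04 m).
It fails at once if a standing bystander is knocked over (tilted beyond 0.5 rad) (angle between any of bottle_a, bottle_b, flask, bowl, dipmould, tweezers, paddle's own z axis and vertical above 0.5 rad).
It also fails if it takes over 72 s, if anything falls off the work surface, if the arm or the gripper's body presses on something with over 40 N, if the wrist force passes 120 N, or if a joint passes its speed limit or range.

### The arm

A 7-joint arm with a two-finger parallel gripper is mounted at the origin on the work surface. World frame = base frame: x ahead of the robot, y to its left, z up, the work surface at z = 0. Lengths are in m, angles in rad, forces in N, time in s.
With the tool pointing down it reaches from about 0.425 to 0.875 m from the base axis. Payload 8.4 kg.
Tool frame: the origin (TCP) lies at the very end of the fingers, on their centre line; the grasp point (between the pads) lies 19 mm behind it; z points along the fingers, y is the line along which they close (so a half turn about z gives the same grasp; the last joint's range is limited). The gripper opens to 87 mm and grips with 3 to 60 N. Pads are 19 mm wide; open, the fingers measure 117 mm over their backs; the gripper's body (75 mm by 190 mm) begins 51 mm behind the grasp point.
Start: joints at [-1.202, 0.333, 0.04, 1.465, -0.013, 1.343, -0.059], TCP at [0.293, 0.58, 0.223] pointing down, gripper open.
Joint ranges: [-2.58, 2.58], [-0.38, 2.09], [-1.3, 1.39], [0.25, 2.4], [-1.5, 4.64], [0.08, 2.09], [-2.65, 2.65]. Speed limits (rad/s): [2.22, 2.22, 2.79, 2.79, 3.14, 3.14, 3.14].

### API

Orientations are given as a unit quaternion [x, y, z, w].
In Python, from rig import bot gives the robot as it stands. The module is installed in compiled form; this text tells all that it offers.
- The arm moves only by the tool apply_moves, never from a script. Its argument "increments" is a list of rows, each a list of 6 numbers: the shift along the tool's x, y, z in mm, then the turn, a rotation vector about the tool's x, y, z in degrees. A call has 1 to 5 rows; each row shifts and turns the commanded pose from where the row before left it, along the tool's axes as they then stand; what a row does not reach is not made up. A row lasts 1/12 s, in which the tool goes at most 41.7 mm and 7.16 degrees, less where a joint would pass 70% of its speed; a pose out of reach is approached as far as the arm can. A call with a gripper value outside its range is refused whole. "claw" is the finger opening in mm, from 0 to 87, set as the call begins (left out, the last holds). The fingers move at their own pace and stop on an object; "force" is the grip in N (left out, the last holds). Time passes only in rows, so rows that do not move let the fingers close. It gives the time, the measured TCP pose, the force, the opening and the grip force at its end, in the units of the state.
- bot.observe(): the state, without advancing time (a new reading comes with each control period).
- bot.snapshot(name): name is "scene" or "top" or "wrist"; returns a dict with "image" (420x560x3 uint8, red, green, blue), "camera_matrix" (3x3 intrinsics, pixels), "T" (4x4, takes a point from camera to world coordinates). Camera axes: x right, y down, z forward; pixel columns grow to the right and rows downward; lengths in m; the calibration is good to about 2 mm. The wrist camera is an equidistant fisheye: a pixel r from the principal point sees the ray r / f radians off the axis. A picture is of the moment at which its call begins. There is no depth.
- bot.finish_job(): hands the job in; it is judged then, once.
The state is a dict: "clock": time; "joint_pos": joint angles; "joint_vel": joint speeds; "effort": joint torques, N m; "tool_pos": TCP position; "orientation": TCP orientation; "wrist_force": force on the tool from outside, world axes, zero at the start; "ft_torque": the same for the moment, N m; "gripper_width": opening from 0.0 (shut) to 1.0 (fully open); "finger_force": force on a finger pad.
Only numpy, scipy, OpenCV 4.12 (cv2) and the standard library are available. Lean on these libraries where they do the work, as an engineer would, in place of code of your own. Each camera call takes 0.05 s, during which the arm holds its last target. There are 200 camera calls.

## Working session

There is one attempt and no reset: what is moved stays moved. The work goes in short steps, Python scripts to look and compute and a tool call to move; the robot and the scene stay as the last step left them, time stands still between calls to the robot, and variables do not carry over. Pictures are saved under pics/ and viewed, at most 10 in all, crops included, and the job is handed in when it is done.

Besides the shell and the picture viewer there is one more tool, called after ">>>" in YAML: its name, and indented under it one key for each argument. apply_moves: Moves the arm, as the interface text tells. Its arguments: {"type":"object","properties":{"increments":{"type":"array"},"claw":{"type":"number"},"force":{"type":"number"}},"required":["increments"]}

```bash
mkdir -p pics
python3 - <<'E'
from rig import bot
import cv2,numpy as np,pickle
d={}
for n in("scene","top","wrist"):
    s=bot.snapshot(n);d[n]=s;cv2.imwrite(f"pics/{n}0.png",s["image"][:,:,::-1]);print(n,s["camera_matrix"].round(1).tolist(),s["T"].round(3).tolist())
pickle.dump(d,open("s0.pkl","wb"))
print(bot.observe())
E
```

```text
scene [[404.2, 0.0, 278.3], [0.0, 404.2, 211.1], [0.0, 0.0, 1.0]] [[-0.43, 0.532, -0.729, 1.302], [0.903, 0.259, -0.343, 0.282], [0.006, -0.806, -0.592, 0.792], [0.0, 0.0, 0.0, 1.0]]
top [[407.1, 0.0, 282.1], [0.0, 407.1, 220.2], [0.0, 0.0, 1.0]] [[-0.002, -0.986, 0.165, 0.306], [-1.0, -0.001, -0.018, -0.092], [0.018, -0.165, -0.986, 1.201], [0.0, 0.0, 0.0, 1.0]]
wrist [[325.2, 0.0, 282.2], [0.0, 325.2, 206.2], [0.0, 0.0, 1.0]] [[0.452, 0.856, 0.251, 0.224], [0.892, -0.433, -0.129, 0.614], [-0.002, 0.282, -0.959, 0.385], [0.0, 0.0, 0.0, 1.0]]
{'clock': 0.15, 'joint_pos': array([-1.20219777,  0.33372672,  0.03984439,  1.46604636, -0.01341269,
        1.34330385, -0.05853185]), 'joint_vel': array([-0.00056481, -0.00187999,  0.00029301, -0.00238376, -0.00143903,
        0.00185342, -0.00184514]), 'effort': array([ 2.83964648e-03, -6.56844950e+01,  1.33732326e+00, -4.04105508e+01,
       -5.96458395e-02,  4.19301598e-02,  9.42287238e-05]), 'tool_pos': array([0.29293629, 0.57984661, 0.22188799]), 'orientation': array([ 2.31782652e-01,  9.72767408e-01, -5.98757218e-04, -1.13609748e-04]), 'wrist_force': array([-0.40949221, -0.81256146, -0.34330815]), 'ft_torque': array([ 0.06144359, -0.03788906, -0.00471692]), 'finger_force': 0.0, 'gripper_width': 1.0000076476911293}
```

View pics/top0.png

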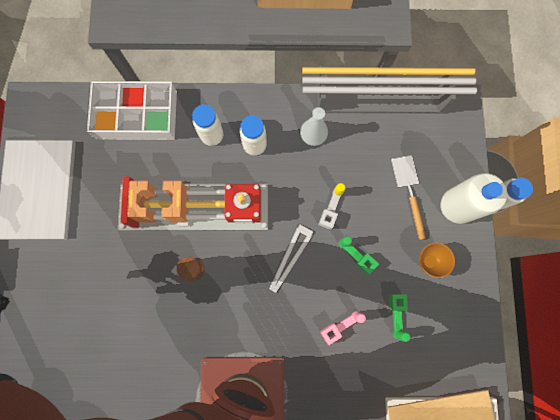

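View pics/scene0.png

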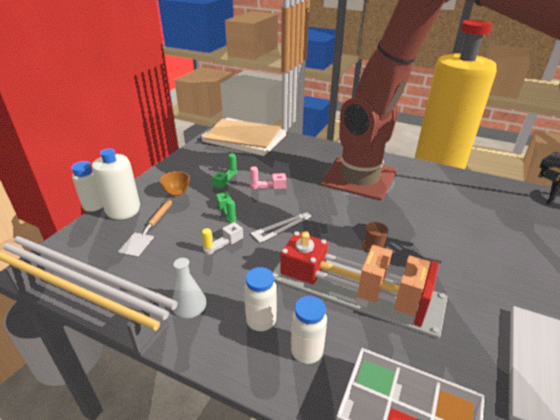

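The top view shows the crank with its hub near (329,216) and yellow handle near (340,188). The shaft is near (241,200) on the red gearbox, and the press +y runs left. The tweezers are at (290,260). The scene view shows the same layout.

```bash
cat > h.py <<'E'
import numpy as np,cv2
def ray(s,uv):
    K=s["camera_matrix"];T=s["T"];d=np.linalg.inv(K)@[uv[0],uv[1],1]
    return T[:3,3],T[:3,:3]@d
def onz(s,uv,z):
    o,d=ray(s,uv);return o+d*(z-o[2])/d[2]
def two(s1,p1,s2,p2):
    o,d=ray(s1,p1);q,e=ray(s2,p2)
    a=np.linalg.lstsq(np.c_[d,-e],q-o,rcond=None)[0];A=o+a[0]*d;B=q+a[1]*e
    return (A+B)/2,np.linalg.norm(A-B)
def blob(m,n=1):
    k,l,st,c=cv2.connectedComponentsWithStats(m.astype(np.uint8))
    i=np.argsort(-st[1:,4])[:n]+1
    return [(c[j],st[j],l==j) for j in i]
E
python3 - <<'E'
import pickle,cv2,numpy as np
from h import *
d=pickle.load(open("s0.pkl","rb"))
t,s=d["top"],d["scene"]
for n,w in(("top",(310,175,50,60)),("scene",(190,215,65,45))):
    im=d[n]["image"];hsv=cv2.cvtColor(im,cv2.COLOR_RGB2HSV)
    x,y,W,H=w
    m=np.zeros(im.shape[:2],bool);m[y:y+H,x:x+W]=True
    yl=m&(abs(hsv[...,0].astype(int)-27)<8)&(hsv[...,1]>150)
    st=blob(yl)[0];print(n,"yellow",st[0],st[1])
    gr=m&(hsv[...,1]<50)&(hsv[...,2]>140)
    st=blob(gr)[0];r=cv2.minAreaRect(np.argwhere(st[2])[:,::-1].astype(np.float32));print("grey",st[0],st[1],r)
im=t["image"];hsv=cv2.cvtColor(im,cv2.COLOR_RGB2HSV)
m=((hsv[...,0]<6)|(hsv[...,0]>174))&(hsv[...,1]>150)&(hsv[...,2]>120);m[:,:200]=0;m[:,290:]=0;m[:170]=0;m[240:]=0
b=blob(m)[0];r=cv2.minAreaRect(np.argwhere(b[2])[:,::-1].astype(np.float32));print("red",r)
for p in cv2.boxPoints(r):print(p,onz(t,p,.09).round(4))
print("gearbox c",onz(t,r[0],.09))
A=cv2.resize(t["image"][175:230,215:275],None,fx=6,fy=6,interpolation=cv2.INTER_CUBIC)
B=cv2.resize(t["image"][175:235,310:360],None,fx=6,fy=6,interpolation=cv2.INTER_CUBIC)[:330]
C=cv2.resize(s["image"][225:280,275:335],None,fx=6,fy=6,interpolation=cv2.INTER_CUBIC)[:,:360]
cv2.imwrite("pics/c1.png",cv2.resize(np.vstack([np.hstack([A,B]),]),None,fx=1,fy=1)[:,:,::-1])
cv2.imwrite("pics/c2.png",C[:,:,::-1])
E
```

```text
top yellow [339.41304348 189.01086957] [335 184  10  11  92]
grey [329.62133333 212.66933333] [318 192  23  38 375] ((330.8014221191406, 210.363037109375), (15.098308563232422, 35.93163299560547), 20.556045532226562)
scene yellow [207.03597122 238.23741007] [203 229   9  19 139]
grey [227.33530572 236.79487179] [204 221  40  34 507] ((222.6477813720703, 237.140625), (20.113059997558594, 44.61993408203125), 65.37643432617188)
red ((241.5, 202.5), (37.0, 35.0), 90.0)
[224. 184.] [0.595  0.0502 0.09  ]
[259. 184.] [ 0.5953 -0.0478  0.09  ]
[259. 221.] [ 0.49   -0.0486  0.09  ]
[224. 221.] [0.4899 0.0479 0.09  ]
gearbox c [5.42159833e-01 4.45085130e-04 9.00000000e-02]
```

View pics/c1.png

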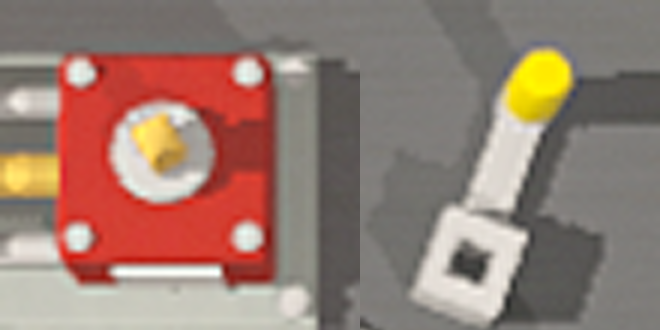

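The crop shows the brass shaft top near (240,198), turned roughly 20–30° to the gearbox. The crank's hub hole is at about (328,218.7) and the handle top at about (342,187). I'll move over the shaft for a wrist view.

>>> apply_moves:
  increments:
    - [-25,-20,0,0,0,0]
    - [-25,-20,0,0,0,0]
    - [-25,-20,0,0,0,0]
    - [-25,-20,0,0,0,0]
    - [-25,-20,0,0,0,0]
  claw: 62

```text
clock: 0.57
tool_pos: [0.3599, 0.4329, 0.2223]
orientation: [0.232, 0.973, -0.0, -0.0]
wrist_force: [0.9, 0.1, 0.8]
gripper_width: 0.742
finger_force: 0.0
```

>>> apply_moves:
  increments:
    - [-25,-20,0,0,0,0]
    - [-25,-20,0,0,0,0]
    - [-25,-20,0,0,0,0]
    - [-25,-20,0,0,0,0]
    - [-25,-20,0,0,0,0]

```text
clock: 0.98
tool_pos: [0.4263, 0.2873, 0.2224]
orientation: [0.232, 0.973, -0.0, -0.0]
wrist_force: [0.9, -0.4, 0.4]
gripper_width: 0.71
finger_force: 0.0
```

>>> apply_moves:
  increments:
    - [-25,-20,0,0,0,0]
    - [-25,-20,0,0,0,0]
    - [-25,-20,0,0,0,0]
    - [-25,-20,0,0,0,0]
    - [-25,-20,0,0,0,0]

```text
clock: 1.4
tool_pos: [0.4928, 0.1417, 0.2225]
orientation: [0.232, 0.973, 0.0, -0.0]
wrist_force: [1.1, -0.1, -0.4]
gripper_width: 0.713
finger_force: 0.0
```

>>> apply_moves:
  increments:
    - [-25,-20,0,0,0,0]
    - [-25,-20,0,0,0,0]
    - [-25,-20,0,0,0,0]
    - [-25,-20,0,0,0,0]
    - [0,0,0,0,0,0]

```text
clock: 1.82
tool_pos: [0.5471, 0.0197, 0.2227]
orientation: [0.236, 0.972, -0.001, 0.001]
wrist_force: [-0.2, -0.8, 0.5]
gripper_width: 0.71
finger_force: 0.0
```

```bash
cat >> h.py <<'E'
def wproj(s,P):
    T=s["T"];K=s["camera_matrix"];p=(P-T[:3,3])@T[:3,:3]
    r=np.hypot(p[...,0],p[...,1]);th=np.arctan2(r,p[...,2])
    return np.stack([K[0,2]+K[0,0]*th*p[...,0]/r,K[1,2]+K[1,1]*th*p[...,1]/r],-1).astype(np.float32)
def ortho(s,c,z,half=.05,n=400):
    # rectify picture to plane z; row 0 = +x side, col 0 = +y side
    g=np.linspace(half,-half,n);X,Y=np.meshgrid(g,g,indexing="ij")
    uv=wproj(s,np.stack([c[0]+X,c[1]+Y,np.full_like(X,z)],-1))
    return cv2.remap(s["image"],uv[...,0],uv[...,1],cv2.INTER_CUBIC)
E
python3 - <<'E'
from rig import bot
import cv2,pickle,numpy as np
from h import *
d=pickle.load(open("s0.pkl","rb"));t,s=d["top"],d["scene"]
print("handle",two(t,(341.5,187.5),s,(207.5,231)),onz(t,(341.5,187.5),.076),"hub",onz(t,(328,218.7),.036),"shaft",onz(t,(240,197.5),.134))
w=bot.snapshot("wrist");pickle.dump(w,open("w1.pkl","wb"));print(w["T"].round(3).tolist())
o=bot.observe();print(o["tool_pos"],o["joint_pos"])
A=ortho(w,(.542,.0),.134);im=w["image"]
cv2.imwrite("pics/w1.png",np.hstack([A,cv2.resize(im,None,fx=.7,fy=.7)[:400]if 0 else cv2.resize(im,(400,300))[:, :].repeat(1,0) if 0 else cv2.copyMakeBorder(cv2.resize(im,(400,300)),0,100,0,0,cv2.BORDER_CONSTANT)])[:,:,::-1])
E
```

```text
handle (array([ 0.58812761, -0.27871058,  0.07187359]), np.float64(0.008881728760344853)) [ 0.58924755 -0.28206993  0.076     ] hub [ 0.50591968 -0.24697913  0.036     ] shaft [0.54648242 0.00097235 0.134     ]
[[0.459, 0.852, 0.251, 0.478], [0.889, -0.439, -0.132, 0.055], [-0.002, 0.284, -0.959, 0.385], [0.0, 0.0, 0.0, 1.0]]
[0.54628971 0.02289973 0.2224241 ] [-0.57133934  0.12269497  0.49119824  1.73985755 -0.05854243  1.29398571
  1.02975971]
```

View pics/w1.png

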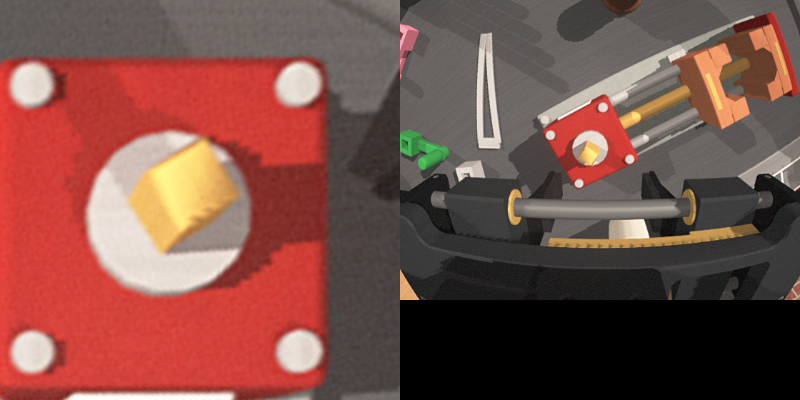

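The rectified wrist view shows the boss circle centred at (168,213) and four level screws, so the press yaw is about 0. The axis comes out at about (0.547, 0.0013). I'll zoom on the shaft for its angle and take a colour-based edge measurement.

Run:
```python
import cv2,pickle,numpy as np
from h import *
w=pickle.load(open("w1.pkl","rb"));c=(.547,.0013)
A=ortho(w,c,.134,.016,400);B=ortho(w,c,.100,.026,400)
for I,n in((A,"134"),(B,"100")):
    h=cv2.cvtColor(I,cv2.COLOR_RGB2HSV);m=(abs(h[...,0].astype(int)-21)<8)&(h[...,1]>100)
    b=blob(m)[0];pts=np.argwhere(b[2])[:,::-1].astype(np.int32)
    hu=cv2.convexHull(pts.reshape(-1,1,2));ap=cv2.approxPolyDP(hu,12,True)[:,0]
    e=np.roll(ap,-1,0)-ap
    print(n,ap.tolist(),[(round(float(np.degrees(np.arctan2(a[1],a[0])))%90,1),int(np.hypot(*a))) for a in e])
cv2.imwrite("pics/w2.png",np.hstack([A,B])[:,:,::-1])
```

```text
134 [[338, 241], [254, 331], [146, 399], [77, 399], [0, 279], [0, 249], [50, 171], [212, 70], [244, 81]] [(43.0, 123), (57.8, 127), (0.0, 69), (57.3, 142), (0.0, 30), (32.7, 92), (58.1, 190), (19.0, 33), (59.6, 185)]
100 [[351, 154], [293, 220], [185, 286], [112, 176], [152, 107], [266, 37]] [(41.3, 87), (58.6, 126), (56.4, 132), (30.1, 79), (58.4, 133), (54.0, 144)]
```

View pics/w2.png

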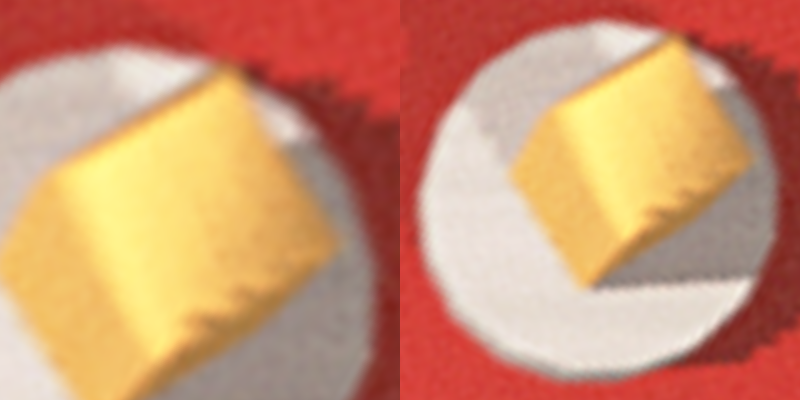

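The shaft edges lie at 58° in the rectified view, so the shaft is at about 32° (equivalently −58°) in the world, with its top centre near (198,210), which agrees with the axis. The crank yaw is about −22.8°, and hub-to-handle measures 90.4 mm, which is right. I'll go over the crank and check again.

>>> apply_moves:
  increments:
    - [-10.5,-32,0,0,0,0]
    - [-10.5,-32,0,0,0,0]
    - [-10.5,-32,0,0,0,0]
    - [-10.5,-32,0,0,0,0]
    - [-10.5,-32,0,0,0,0]

```text
clock: 2.28
tool_pos: [0.5199, -0.1398, 0.2225]
orientation: [0.231, 0.973, 0.0, -0.0]
wrist_force: [0.3, -0.1, 0.4]
gripper_width: 0.713
finger_force: 0.0
```

>>> apply_moves:
  increments:
    - [-10.5,-32,0,0,0,0]
    - [-10.5,-32,0,0,0,0]
    - [-10.5,-32,0,0,0,0]
    - [0,0,0,0,0,-4]
    - [0,0,0,0,0,0]

```text
clock: 2.7
tool_pos: [0.5046, -0.2407, 0.2224]
orientation: [0.198, 0.98, -0.0, -0.0]
wrist_force: [-0.7, 0.8, -0.6]
gripper_width: 0.716
finger_force: 0.0
```

Run:
```python
from rig import bot
import cv2,pickle,numpy as np
from h import *
w=bot.snapshot("wrist");pickle.dump(w,open("w2.pkl","wb"));print(w["T"].round(3)[:3,3].tolist())
o=bot.observe();print(o["tool_pos"],o["orientation"],o["joint_pos"])
A=ortho(w,(.53,-.255),.036,.1,400)
B=ortho(w,(.589,-.282),.076,.04,400)
cv2.imwrite("pics/w3.png",np.hstack([A,B])[:,:,::-1])
```

```text
[0.433, -0.211, 0.385]
[ 0.50522948 -0.23894999  0.22229866] [ 1.98170943e-01  9.80167394e-01  3.03967074e-04 -2.54047887e-04] [-0.24825311  0.16380918  0.69009826  1.7189367  -0.10850308  1.29804405
  1.63645277]
```

View pics/w3.png

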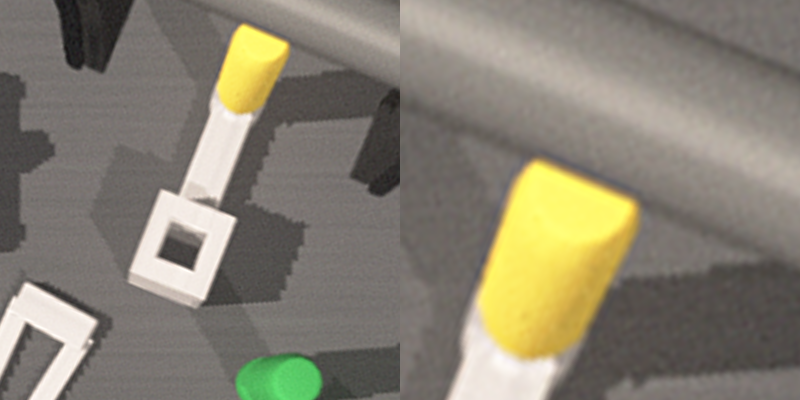

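The wrist view gives a hub centre of about (183,244), which is (0.5075, −0.247), and a crank yaw of about −21°. The green handle stands near (0.44, −0.29), so I'll grasp with the TCP at 12 mm to stay above it.

>>> apply_moves:
  increments:
    - [-5,-6.5,20,0,0,-2]
    - [0,0,35,0,0,0]
    - [0,0,35,0,0,0]
    - [0,0,30,0,0,0]
    - [0,0,30,0,0,0]

```text
clock: 3.17
tool_pos: [0.5078, -0.2448, 0.0708]
orientation: [0.18, 0.984, 0.001, -0.0]
wrist_force: [0.0, 0.2, -0.5]
gripper_width: 0.709
finger_force: 0.0
```

>>> apply_moves:
  increments:
    - [0,0,25,0,0,0]
    - [0,0,20,0,0,0]
    - [0,0,10,0,0,0]
    - [0,0,5,0,0,0]
    - [0,0,0,0,0,0]

```text
clock: 3.58
tool_pos: [0.5074, -0.2463, 0.0121]
orientation: [0.18, 0.984, 0.0, -0.001]
wrist_force: [0.9, 0.9, 1.3]
gripper_width: 0.708
finger_force: 0.0
```

>>> apply_moves:
  increments:
    - [0,0,0,0,0,0]
    - [0,0,0,0,0,0]
    - [0,0,0,0,0,0]
    - [0,0,0,0,0,0]
    - [0,0,0,0,0,0]
  claw: 20
  force: 40

```text
clock: 4.0
tool_pos: [0.5079, -0.2474, 0.0134]
orientation: [0.181, 0.984, 0.0, 0.001]
wrist_force: [-0.1, 1.9, 5.1]
gripper_width: 0.454
finger_force: 40.0
```

>>> apply_moves:
  increments:
    - [0,0,-20,0,0,0]
    - [0,0,-40,0,0,0]
    - [0,0,-40,0,0,0]
    - [0,0,-40,0,0,0]
    - [0,0,-30,0,0,0]

```text
clock: 4.42
tool_pos: [0.5072, -0.2481, 0.1856]
orientation: [0.181, 0.983, -0.0, 0.001]
wrist_force: [1.6, -0.2, -4.3]
gripper_width: 0.456
finger_force: 40.0
```

>>> apply_moves:
  increments:
    - [6.5,30.8,0,0,0,0]
    - [6.5,30.8,0,0,0,0]
    - [6.5,30.8,0,0,0,0]
    - [6.5,30.8,0,0,0,0]
    - [6.5,30.8,0,0,0,0]

```text
clock: 4.83
tool_pos: [0.531, -0.0906, 0.1823]
orientation: [0.181, 0.984, 0.0, -0.0]
wrist_force: [1.1, -0.5, -3.9]
gripper_width: 0.458
finger_force: 40.0
```

>>> apply_moves:
  increments:
    - [6.5,30.8,0,0,0,0]
    - [6.5,30.8,0,0,0,0]
    - [6.5,30.8,0,0,0,0]
    - [0,0,0,0,0,6.2]
    - [0,0,0,0,0,6.2]

```text
clock: 5.25
tool_pos: [0.5458, 0.0039, 0.1819]
orientation: [0.286, 0.958, -0.0, -0.001]
wrist_force: [-0.1, -1.5, -4.6]
gripper_width: 0.458
finger_force: 40.0
```

>>> apply_moves:
  increments:
    - [0,0,0,0,0,6.2]
    - [0,0,0,0,0,6.2]
    - [0,0,0,0,0,6.2]
    - [0,0,0,0,0,6.2]
    - [0,0,0,0,0,0]

```text
clock: 5.67
tool_pos: [0.5457, 0.0011, 0.1821]
orientation: [0.487, 0.873, -0.0, -0.0]
wrist_force: [0.7, 0.6, -4.4]
gripper_width: 0.456
finger_force: 40.0
```

Run:
```python
from rig import bot
import cv2,pickle,numpy as np
from h import *
w=bot.snapshot("wrist");pickle.dump(w,open("w3.pkl","wb"));print(w["T"].round(3)[:3,3].tolist())
o=bot.observe();print(o["tool_pos"],o["orientation"],o["joint_pos"],o["wrist_force"])
z=o["tool_pos"][2]-.012
A=ortho(w,(.5465,.0014),z+.036,.05,400)
t=bot.snapshot("top")["image"]
cv2.imwrite("pics/w4.png",np.hstack([A,cv2.resize(t[160:230,210:280],(400,400),interpolation=cv2.INTER_CUBIC)])[:,:,::-1])
```

```text
[0.505, 0.066, 0.345]
[0.54575606 0.00116433 0.18217219] [ 4.84205850e-01  8.74953986e-01 -3.02235426e-04 -3.53921482e-04] [-0.61093534  0.15642687  0.58746963  1.79938856 -0.09211201  1.21398985
  0.56309874] [-0.60419213  0.86130873 -3.7809531 ]
```

View pics/w4.png

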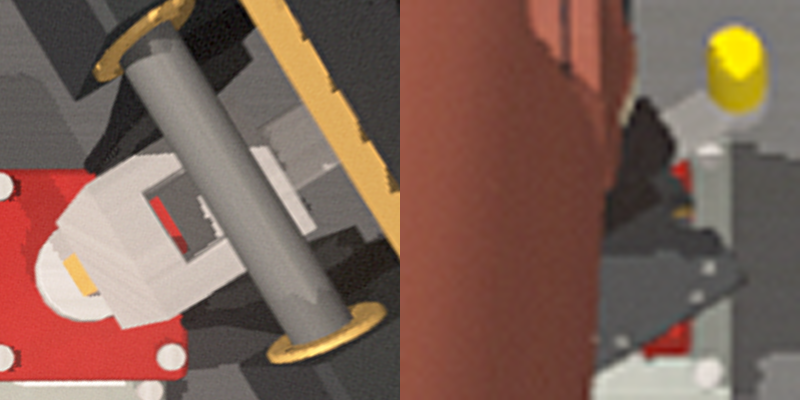

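The hub is held square, and its hole's near edge sits about 10.4 mm from the tool axis, so it is centred within about 0.5 mm. I'll lower it onto the shaft in small steps, watching the force.

>>> apply_moves:
  increments:
    - [-0.4,0.7,20,0,0,0]
    - [0,0,12,0,0,0]
    - [0,0,3,0,0,0]
    - [0,0,2,0,0,0]
    - [0,0,1,0,0,0]

```text
clock: 6.18
tool_pos: [0.5469, 0.0012, 0.1445]
orientation: [0.485, 0.875, -0.0, -0.0]
wrist_force: [-0.7, -0.6, -3.6]
gripper_width: 0.456
finger_force: 40.0
```

>>> apply_moves:
  increments:
    - [0,0,1,0,0,0]
    - [0,0,1,0,0,0]
    - [0,0,1,0,0,0]
    - [0,0,1,0,0,0]
    - [0,0,0,0,0,0]

```text
clock: 6.6
tool_pos: [0.5472, 0.0012, 0.1406]
orientation: [0.485, 0.875, 0.0, 0.0]
wrist_force: [0.4, -0.2, -4.1]
gripper_width: 0.455
finger_force: 40.0
```

>>> apply_moves:
  increments:
    - [0,0,1.5,0,0,0]
    - [0,0,1.5,0,0,0]
    - [0,0,1.5,0,0,0]
    - [0,0,1.5,0,0,0]
    - [0,0,0,0,0,0]

```text
clock: 7.02
tool_pos: [0.547, 0.0011, 0.1342]
orientation: [0.485, 0.875, -0.0, 0.0]
wrist_force: [0.5, -0.5, -4.9]
gripper_width: 0.457
finger_force: 40.0
```

>>> apply_moves:
  increments:
    - [0,0,4,0,0,0]
    - [0,0,4,0,0,0]
    - [0,0,4,0,0,0]
    - [0,0,4,0,0,0]
    - [0,0,0,0,0,0]

```text
clock: 7.43
tool_pos: [0.5469, 0.0011, 0.1177]
orientation: [0.485, 0.875, -0.0, -0.0]
wrist_force: [1.8, -2.3, -5.8]
gripper_width: 0.454
finger_force: 40.0
```

>>> apply_moves:
  increments:
    - [0,0,2,0,0,0]
    - [0,0,1,0,0,0]
    - [0,0,1,0,0,0]
    - [0,0,0,0,0,0]

```text
clock: 7.77
tool_pos: [0.5471, 0.0012, 0.1145]
orientation: [0.485, 0.875, -0.0, 0.0]
wrist_force: [2.0, -2.2, -4.8]
gripper_width: 0.455
finger_force: 40.0
```

>>> apply_moves:
  increments:
    - [0,0,1.5,0,0,0]
    - [0,0,1,0,0,0]
    - [0,0,0,0,0,0]
    - [0,0,0,0,0,0]

```text
clock: 8.1
tool_pos: [0.5472, 0.0013, 0.1133]
orientation: [0.485, 0.875, 0.0, -0.0]
wrist_force: [-4.5, -2.7, 10.9]
gripper_width: 0.456
finger_force: 40.0
```

>>> apply_moves:
  increments:
    - [0,0,0,0,0,0]
    - [0,0,0,0,0,0]
    - [0,0,0,0,0,0]
    - [0,0,0,0,0,0]
    - [0,0,0,0,0,0]
  claw: 65

```text
clock: 8.52
tool_pos: [0.547, 0.0015, 0.112]
orientation: [0.485, 0.875, 0.0, -0.0]
wrist_force: [1.1, 0.1, 0.5]
gripper_width: 0.714
finger_force: 0.0
```

>>> apply_moves:
  increments:
    - [0,0,-10,0,0,0]
    - [0,0,-20,0,0,0]
    - [0,0,-25,0,0,0]
    - [0,0,-25,0,0,0]
    - [0,0,0,0,0,0]

```text
clock: 8.93
tool_pos: [0.5495, 0.0011, 0.1975]
orientation: [0.485, 0.874, 0.002, 0.003]
wrist_force: [0.4, -0.1, 0.9]
gripper_width: 0.748
finger_force: 0.0
```

>>> apply_moves:
  increments:
    - [-30,0,0,0,0,0]
    - [-30,0,0,0,0,0]
    - [-30,0,0,0,0,0]
    - [0,0,0,0,0,0]
    - [0,0,0,0,0,0]

```text
clock: 9.35
tool_pos: [0.595, -0.0771, 0.1922]
orientation: [0.486, 0.874, -0.001, 0.0]
wrist_force: [-0.7, 1.0, -0.2]
gripper_width: 0.748
finger_force: 0.0
```

Run:
```python
from rig import bot
import cv2,pickle,numpy as np
from h import *
w=bot.snapshot("wrist")
o=bot.observe();print(o["tool_pos"],o["orientation"],o["wrist_force"])
A=ortho(w,(.57,-.037),.136,.08,400);B=cv2.resize(bot.snapshot("scene")["image"][200:290,240:330],(400,400))
cv2.imwrite("pics/w5.png",np.hstack([A,B])[:,:,::-1])
```

```text
[ 0.59466145 -0.0754727   0.19207784] [ 4.85403041e-01  8.74290465e-01 -2.27570949e-04 -1.35351129e-04] [-0.25011759  0.70204596 -0.88278949]
```

View pics/w5.png

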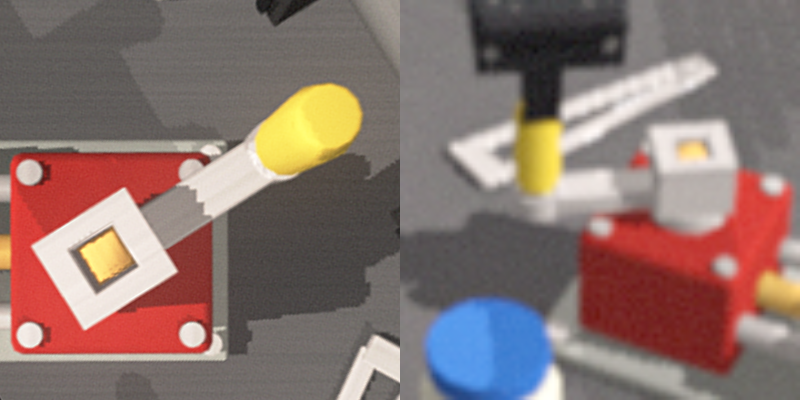

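The crank is seated, with the brass shaft nearly level with the hub top at (105,255). The handle is under the tool. I'll descend and grip the sleeve.

>>> apply_moves:
  increments:
    - [0,0,15,0,0,0]
    - [0,0,15,0,0,0]
    - [0,0,15,0,0,0]
    - [0,0,15,0,0,0]
    - [0,0,0,0,0,0]

```text
clock: 9.87
tool_pos: [0.5928, -0.0731, 0.1295]
orientation: [0.484, 0.875, -0.001, -0.002]
wrist_force: [-0.0, -0.3, -0.5]
gripper_width: 0.747
finger_force: 0.0
```

>>> apply_moves:
  increments:
    - [0,0,0,0,0,0]
    - [0,0,0,0,0,0]
    - [0,0,0,0,0,0]
    - [0,0,0,0,0,0]
    - [0,0,0,0,0,0]
  claw: 15
  force: 15

```text
clock: 10.28
tool_pos: [0.5951, -0.075, 0.1328]
orientation: [0.485, 0.875, 0.0, 0.0]
wrist_force: [-0.3, -0.3, -0.2]
gripper_width: 0.455
finger_force: 0.0
```

```bash
cat > plan.py <<'E'
from rig import bot
import numpy as np,sys
from scipy.spatial.transform import Rotation as R
# usage: plan.py n step  -> rows (tool x,y mm) for clockwise arc from present angle
n=int(sys.argv[1]);st=float(sys.argv[2]);c=np.array([.5468,.0011])
o=bot.observe();p=o["tool_pos"];q=R.from_quat(o["orientation"])
a0=np.arctan2(*(p[:2]-c)[::-1]);print("pos",p.round(4),"r",np.linalg.norm(p[:2]-c).round(4),"ang",np.degrees(a0).round(1),"F",o["wrist_force"].round(1),"j",o["joint_pos"].round(2),"w",o["gripper_width"])
P=p[:2]
for k in range(n):
    a=a0-np.radians(st)*(k+1);N=c+.09*np.array([np.cos(a),np.sin(a)])
    d=q.inv().apply([*(N-P),0])*1e3;P=N;print([round(float(v),1) for v in d[:2]],end=", " if k%5<4 else "\n")
E
python3 plan.py 24 15
```

```text
pos [ 0.5951 -0.075   0.1328] r 0.0901 ang -57.6 F [-0.3 -0.3 -0.2] j [-0.46  0.33  0.62  1.73 -0.21  1.15  0.79] w 0.45544355071212644
[3.0, -23.3], [8.8, -21.8], [14.2, -18.7], [18.5, -14.4], [21.6, -9.1]
[23.3, -3.2], [23.3, 2.9], [21.8, 8.8], [18.7, 14.2], [14.4, 18.5]
[9.1, 21.6], [3.2, 23.3], [-2.9, 23.3], [-8.8, 21.8], [-14.2, 18.7]
[-18.5, 14.4], [-21.6, 9.1], [-23.3, 3.2], [-23.3, -2.9], [-21.8, -8.8]
[-18.7, -14.2], [-14.4, -18.5], [-9.1, -21.6], [-3.2, -23.3],
```

>>> apply_moves:
  increments:
    - [0,0,0,0,0,0]
    - [0,0,0,0,0,0]
    - [0,0,0,0,0,0]
    - [0,0,0,0,0,0]

```text
clock: 10.62
tool_pos: [0.5948, -0.0751, 0.1322]
orientation: [0.485, 0.875, 0.0, 0.0]
wrist_force: [-0.4, -0.8, 0.3]
gripper_width: 0.301
finger_force: 15.0
```

>>> apply_moves:
  increments:
    - [3,-23.3,0,0,0,0]
    - [8.8,-21.8,0,0,0,0]
    - [14.2,-18.7,0,0,0,0]
    - [18.5,-14.4,0,0,0,0]
    - [21.6,-9.1,0,0,0,0]

```text
clock: 11.03
tool_pos: [0.4862, -0.0649, 0.1325]
orientation: [0.485, 0.874, 0.001, 0.001]
wrist_force: [13.0, 8.7, -5.2]
gripper_width: 0.296
finger_force: 15.0
```

```bash
python3 plan.py 1 15
```

```text
pos [ 0.4862 -0.0649  0.1325] r 0.0895 ang -132.6 F [13.   8.7 -5.2] j [-0.56  0.07  0.63  1.99 -0.05  1.09  0.65] w 0.2964297123832294
[23.1, -3.7],
```

>>> apply_moves:
  increments:
    - [23.3,-3.2,0,0,0,0]
    - [23.3,2.9,0,0,0,0]
    - [21.8,8.8,0,0,0,0]
    - [18.7,14.2,0,0,0,0]
    - [14.4,18.5,0,0,0,0]

```text
clock: 11.45
tool_pos: [0.4668, 0.0426, 0.1324]
orientation: [0.485, 0.874, 0.0, 0.001]
wrist_force: [10.4, -9.2, -3.7]
gripper_width: 0.297
finger_force: 15.0
```

>>> apply_moves:
  increments:
    - [9.1,21.6,0,0,0,0]
    - [3.2,23.3,0,0,0,0]
    - [-2.9,23.3,0,0,0,0]
    - [-8.8,21.8,0,0,0,0]
    - [-14.2,18.7,0,0,0,0]

```text
clock: 11.87
tool_pos: [0.566, 0.0904, 0.1318]
orientation: [0.484, 0.875, -0.001, -0.001]
wrist_force: [-6.0, -4.3, 5.1]
gripper_width: 0.305
finger_force: 15.0
```

>>> apply_moves:
  increments:
    - [-18.5,14.4,0,0,0,0]
    - [-21.6,9.1,0,0,0,0]
    - [-23.3,3.2,0,0,0,0]
    - [-23.3,-2.9,0,0,0,0]
    - [-21.8,-8.8,0,0,0,0]

```text
clock: 12.28
tool_pos: [0.6378, 0.0063, 0.1322]
orientation: [0.484, 0.875, 0.001, -0.0]
wrist_force: [-4.2, 4.1, 1.9]
gripper_width: 0.296
finger_force: 15.0
```

>>> apply_moves:
  increments:
    - [-18.7,-14.2,0,0,0,0]
    - [-14.4,-18.5,0,0,0,0]
    - [-9.1,-21.6,0,0,0,0]
    - [-3.2,-23.3,0,0,0,0]

```text
clock: 12.62
tool_pos: [0.5952, -0.0752, 0.1322]
orientation: [0.485, 0.875, 0.001, 0.0]
wrist_force: [-0.6, 8.7, 0.2]
gripper_width: 0.3
finger_force: 15.0
```

```bash
python3 plan.py 1 15
```

```text
pos [ 0.5952 -0.0752  0.1322] r 0.0904 ang -57.6 F [-0.6  8.7  0.2] j [-0.42  0.33  0.57  1.73 -0.19  1.14  0.77] w 0.29983681893455355
[3.2, -23.3],
```

```bash
cat > gap.py <<'E'
from rig import bot
import cv2,numpy as np,pickle
from h import *
t=bot.snapshot("top")
for s in (pickle.load(open("s0.pkl","rb"))["top"],t):
    h=cv2.cvtColor(s["image"],cv2.COLOR_RGB2HSV)
    m=(h[...,0]>6)&(h[...,0]<15)&(h[...,1]>90)&(h[...,2]>150)
    r=m[181:192,115:240].sum(0);c=np.flatnonzero(r>4)+115
    if len(c):
        e=np.split(c,np.flatnonzero(np.diff(c)>1)+1)
        print([(int(i[0]),int(i[-1]),onz(s,(i[0]-.5,187),.12)[1].round(4),onz(s,(i[-1]+.5,187),.12)[1].round(4)) for i in e])
E
python3 gap.py
```

```text
[(129, 147, np.float64(0.3044), np.float64(0.2532)), (163, 181, np.float64(0.2127), np.float64(0.1613))]
[(129, 147, np.float64(0.3044), np.float64(0.2532)), (154, 172, np.float64(0.237), np.float64(0.1857))]
```

>>> apply_moves:
  increments:
    - [3,-23.3,0,0,0,0]
    - [8.8,-21.8,0,0,0,0]
    - [14.2,-18.7,0,0,0,0]
    - [18.5,-14.4,0,0,0,0]
    - [21.6,-9.1,0,0,0,0]

```text
clock: 13.08
tool_pos: [0.4861, -0.0646, 0.1324]
orientation: [0.485, 0.874, 0.001, 0.001]
wrist_force: [12.4, 10.3, -7.0]
gripper_width: 0.298
finger_force: 15.0
```

>>> apply_moves:
  increments:
    - [23.3,-3.2,0,0,0,0]
    - [23.3,2.9,0,0,0,0]
    - [21.8,8.8,0,0,0,0]
    - [0,0,0,0,0,0]

```text
clock: 13.42
tool_pos: [0.4572, 0.0013, 0.1325]
orientation: [0.483, 0.876, 0.001, 0.001]
wrist_force: [4.3, -0.7, -3.5]
gripper_width: 0.297
finger_force: 15.0
```

```bash
python3 gap.py; python3 plan.py 1 15
```

```text
[(129, 147, np.float64(0.3044), np.float64(0.2532)), (163, 181, np.float64(0.2127), np.float64(0.1613))]
[(129, 147, np.float64(0.3044), np.float64(0.2532)), (151, 169, np.float64(0.2451), np.float64(0.1938))]
pos [ 0.4572 -0.0005  0.1325] r 0.0896 ang -179.0 F [ 3.5  0.2 -3.2] j [-0.59 -0.01  0.5   2.05  0.    1.09  0.47] w 0.2983640455936954
[18.6, 14.3],
```

The gap was 40.5 mm, then 16 mm, and is now about 8 mm, with about 120° left to turn.

>>> apply_moves:
  increments:
    - [18.7,14.2,0,0,0,0]
    - [14.4,18.5,0,0,0,0]
    - [9.1,21.6,0,0,0,0]
    - [3.2,23.3,0,0,0,0]
    - [-2.9,23.3,0,0,0,0]

```text
clock: 13.88
tool_pos: [0.5188, 0.0878, 0.1319]
orientation: [0.484, 0.875, -0.001, -0.001]
wrist_force: [-3.3, -6.0, 3.8]
gripper_width: 0.297
finger_force: 15.0
```

>>> apply_moves:
  increments:
    - [-8.8,21.8,0,0,0,0]
    - [0,0,0,0,0,0]

```text
clock: 14.05
tool_pos: [0.5455, 0.0921, 0.132]
orientation: [0.484, 0.875, 0.0, 0.001]
wrist_force: [0.1, 5.2, 3.1]
gripper_width: 0.301
finger_force: 15.0
```

```bash
python3 gap.py; python3 plan.py 15 5
```

```text
[(129, 147, np.float64(0.3044), np.float64(0.2532)), (163, 181, np.float64(0.2127), np.float64(0.1613))]
[(129, 139, np.float64(0.3044), np.float64(0.2748)), (143, 143, np.float64(0.2667), np.float64(0.264)), (148, 148, np.float64(0.2532), np.float64(0.2505)), (152, 156, np.float64(0.2424), np.float64(0.2289))]
pos [0.5441 0.092  0.132 ] r 0.0909 ang 91.7 F [-0.4  5.   3.9] j [-0.64  0.21  0.45  1.84 -0.1   1.11  0.4 ] w 0.30001866626108936
[-5.1, 6.1], [-4.8, 6.2], [-5.3, 5.8], [-5.8, 5.3], [-6.3, 4.7]
[-6.6, 4.2], [-7.0, 3.6], [-7.3, 3.0], [-7.5, 2.3], [-7.7, 1.7]
[-7.8, 1.0], [-7.8, 0.3], [-7.8, -0.4], [-7.8, -1.1], [-7.7, -1.7]
```

>>> apply_moves:
  increments:
    - [-4.4,6.6,0,0,0,0]
    - [-4.8,6.2,0,0,0,0]
    - [-5.3,5.8,0,0,0,0]
    - [-5.8,5.3,0,0,0,0]
    - [0,0,0,0,0,0]

```text
clock: 14.52
tool_pos: [0.5738, 0.088, 0.1324]
orientation: [0.485, 0.875, 0.001, -0.0]
wrist_force: [-0.5, 7.2, 1.6]
gripper_width: 0.302
finger_force: 15.0
```

>>> apply_moves:
  increments:
    - [-6.3,4.7,0,0,0,0]
    - [-6.6,4.2,0,0,0,0]
    - [0,0,0,0,0,0]

```text
clock: 14.77
tool_pos: [0.5885, 0.0819, 0.1327]
orientation: [0.485, 0.875, 0.002, -0.0]
wrist_force: [1.6, 8.2, 1.0]
gripper_width: 0.297
finger_force: 15.0
```

```bash
python3 plan.py 8 5
```

```text
pos [0.5885 0.0819 0.1327] r 0.0909 ang 62.7 F [1.6 8.2 1. ] j [-0.59  0.3   0.45  1.74 -0.15  1.14  0.47] w 0.29674339492779434
[-7.4, 2.9], [-7.2, 3.1], [-7.5, 2.5], [-7.6, 1.8], [-7.8, 1.1]
[-7.8, 0.4], [-7.8, -0.2], [-7.8, -0.9],
```

>>> apply_moves:
  increments:
    - [-6.9,3.6,0,0,0,0]
    - [0,0,0,0,0,0]

```text
clock: 14.93
tool_pos: [0.5952, 0.0781, 0.1327]
orientation: [0.484, 0.875, 0.002, -0.0]
wrist_force: [2.1, 7.7, 1.2]
gripper_width: 0.296
finger_force: 15.0
```

>>> apply_moves:
  increments:
    - [-7.2,3.1,0,0,0,0]
    - [0,0,0,0,0,0]

```text
clock: 15.1
tool_pos: [0.6017, 0.0735, 0.1328]
orientation: [0.484, 0.875, 0.002, 0.0]
wrist_force: [3.1, 9.4, 0.0]
gripper_width: 0.302
finger_force: 15.0
```

>>> apply_moves:
  increments:
    - [-7.5,2.5,0,0,0,0]
    - [0,0,0,0,0,0]

```text
clock: 15.27
tool_pos: [0.608, 0.0683, 0.1329]
orientation: [0.485, 0.875, 0.002, 0.0]
wrist_force: [4.1, 8.0, 0.8]
gripper_width: 0.3
finger_force: 15.0
```

```bash
python3 plan.py 8 5
```

```text
pos [0.608  0.0683 0.1329] r 0.0909 ang 47.7 F [4.1 8.  0.8] j [-0.56  0.33  0.46  1.7  -0.16  1.15  0.51] w 0.29965742067463386
[-7.9, 0.9], [-7.8, 1.1], [-7.8, 0.4], [-7.8, -0.3], [-7.8, -0.9]
[-7.7, -1.6], [-7.5, -2.3], [-7.3, -2.9],
```

>>> apply_moves:
  increments:
    - [-7.6,1.7,0,0,0,0]
    - [0,0,0,0,0,0]

```text
clock: 15.43
tool_pos: [0.6136, 0.0627, 0.1329]
orientation: [0.485, 0.875, 0.002, 0.0]
wrist_force: [5.2, 7.4, 0.3]
gripper_width: 0.3
finger_force: 15.0
```

>>> apply_moves:
  increments:
    - [-7.8,1.1,0,0,0,0]
    - [0,0,0,0,0,0]

```text
clock: 15.6
tool_pos: [0.6188, 0.0564, 0.133]
orientation: [0.485, 0.875, 0.002, 0.001]
wrist_force: [4.2, 6.9, 0.1]
gripper_width: 0.3
finger_force: 15.0
```

>>> apply_moves:
  increments:
    - [-7.8,0.4,0,0,0,0]
    - [0,0,0,0,0,0]

```text
clock: 15.77
tool_pos: [0.6233, 0.0499, 0.133]
orientation: [0.485, 0.875, 0.002, 0.001]
wrist_force: [5.5, 7.1, 0.2]
gripper_width: 0.294
finger_force: 15.0
```

```bash
python3 plan.py 8 5
```

```text
pos [0.6233 0.0499 0.133 ] r 0.0907 ang 32.6 F [5.5 7.1 0.2] j [-0.52  0.36  0.47  1.66 -0.18  1.16  0.55] w 0.2944097334784064
[-7.9, -1.0], [-7.8, -0.9], [-7.7, -1.6], [-7.5, -2.3], [-7.3, -2.9]
[-7.0, -3.6], [-6.7, -4.2], [-6.3, -4.7],
```

>>> apply_moves:
  increments:
    - [-7.8,-0.3,0,0,0,0]
    - [0,0,0,0,0,0]

```text
clock: 15.93
tool_pos: [0.6259, 0.0459, 0.1326]
orientation: [0.484, 0.875, 0.003, -0.001]
wrist_force: [0.5, 12.2, 1.3]
gripper_width: 0.298
finger_force: 15.0
```

>>> apply_moves:
  increments:
    - [-7.8,-0.9,0,0,0,0]
    - [0,0,0,0,0,0]

```text
clock: 16.1
tool_pos: [0.6295, 0.04, 0.1328]
orientation: [0.483, 0.875, 0.003, -0.001]
wrist_force: [2.8, 15.4, 0.5]
gripper_width: 0.295
finger_force: 15.0
```

>>> apply_moves:
  increments:
    - [-7.7,-1.6,0,0,0,0]
    - [0,0,0,0,0,0]

```text
clock: 16.27
tool_pos: [0.6322, 0.0281, 0.1326]
orientation: [0.484, 0.875, 0.001, 0.0]
wrist_force: [-0.3, -1.3, -1.1]
gripper_width: 0.223
finger_force: 0.0
```

```bash
python3 plan.py 8 5;python3 gap.py
python3 - <<'E'
from rig import bot
import cv2
im=bot.snapshot("scene")["image"]
cv2.imwrite("pics/w6.png",cv2.resize(im[200:340,260:450],None,fx=4,fy=4,interpolation=cv2.INTER_CUBIC)[:,:,::-1])
E
```

```text
pos [0.6322 0.0281 0.1326] r 0.0895 ang 17.6 F [-0.3 -1.3 -1.1] j [-0.49  0.38  0.47  1.64 -0.19  1.16  0.59] w 0.22298519366985395
[-7.6, -1.8], [-7.3, -2.9], [-7.0, -3.6], [-6.7, -4.2], [-6.3, -4.7]
[-5.8, -5.3], [-5.4, -5.7], [-4.8, -6.2], [(129, 147, np.float64(0.3044), np.float64(0.2532)), (163, 181, np.float64(0.2127), np.float64(0.1613))]
[(129, 165, np.float64(0.3044), np.float64(0.2046)), (175, 177, np.float64(0.1803), np.float64(0.1722))]
```

View pics/w6.png

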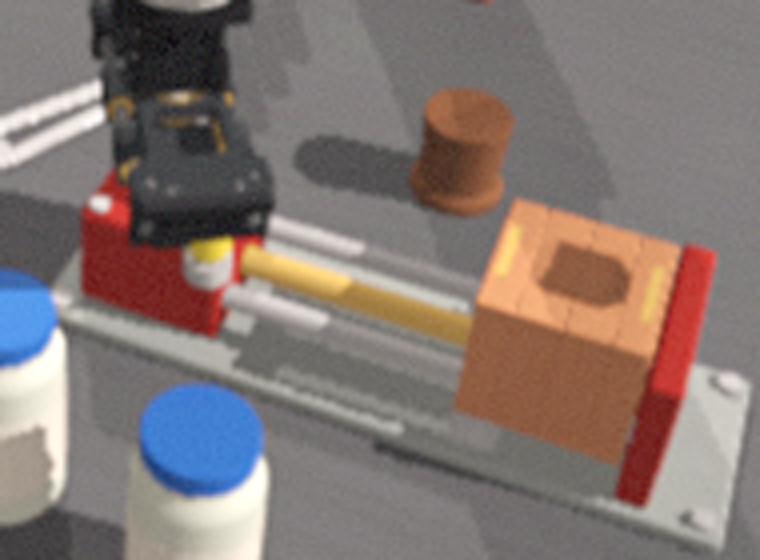

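The mould reads as one closed copper block, 100 mm long at pixels 129 to 165, with no gap in view. The grip slipped off the sleeve at the hard stop, as expected. I'll open and retreat upward.

>>> apply_moves:
  increments:
    - [0,0,0,0,0,0]
    - [0,0,0,0,0,0]
    - [0,0,0,0,0,0]
    - [0,0,0,0,0,0]
    - [0,0,0,0,0,0]
  claw: 75

```text
clock: 16.78
tool_pos: [0.6323, 0.0274, 0.132]
orientation: [0.485, 0.875, -0.0, -0.0]
wrist_force: [-1.7, 0.2, -0.3]
gripper_width: 0.483
finger_force: 0.0
```

>>> apply_moves:
  increments:
    - [0,0,-15,0,0,0]
    - [0,0,-25,0,0,0]
    - [0,0,-30,0,0,0]
    - [0,0,-30,0,0,0]
    - [0,0,0,0,0,0]

```text
clock: 17.2
tool_pos: [0.6349, 0.0272, 0.2385]
orientation: [0.485, 0.875, 0.003, 0.003]
wrist_force: [1.0, 0.6, 1.5]
gripper_width: 0.828
finger_force: 0.0
```

>>> apply_moves:
  increments:
    - [-30,0,0,0,0,0]
    - [-30,0,0,0,0,0]
    - [-30,0,0,0,0,0]
    - [-30,0,0,0,0,0]
    - [0,0,0,0,0,0]

```text
clock: 17.62
tool_pos: [0.6969, -0.0813, 0.2312]
orientation: [0.488, 0.873, -0.002, 0.001]
wrist_force: [0.0, -0.5, -0.9]
gripper_width: 0.861
finger_force: 0.0
```

```bash
python3 gap.py
python3 - <<'E'
from rig import bot
import cv2,numpy as np
from h import *
o=bot.observe();print(o["tool_pos"],o["wrist_force"])
w=bot.snapshot("wrist");A=ortho(w,(.56,.02),.136,.1,400)
B=bot.snapshot("scene")["image"]
cv2.imwrite("pics/w7.png",np.hstack([A,cv2.resize(B[210:310,265:365],(400,400),interpolation=cv2.INTER_CUBIC)])[:,:,::-1])
E
```

```text
[(129, 147, np.float64(0.3044), np.float64(0.2532)), (163, 181, np.float64(0.2127), np.float64(0.1613))]
[(129, 165, np.float64(0.3044), np.float64(0.2046)), (201, 202, np.float64(0.1099), np.float64(0.1045)), (223, 223, np.float64(0.0502), np.float64(0.0475))]
[ 0.69627737 -0.07858942  0.23123842] [-0.11550427 -0.23285634  0.21609811]
```

View pics/w7.png

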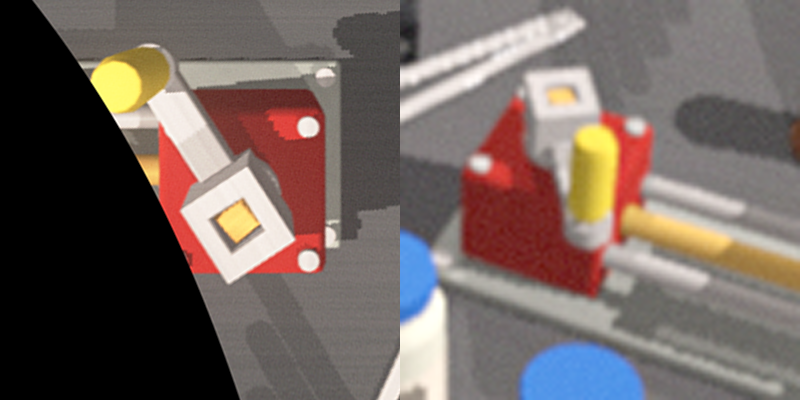

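```bash
python3 -c "
from rig import bot
print(bot.finish_job())"
```

```text
the job is handed in; nothing more can be done
None
```

The crank is fully home on the shaft and the mould is wound shut, going by the last camera views and the force at the hard stop; I released it, moved clear and handed the job in, but got no verdict back.

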